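# Stand the café menu sign up on its kickstand

### The job

The wooden paddle-shaped menu sign lies face down on the table: fold its hinged leg out until it comes to its stop. Then stand the sign on the bamboo display board, leaning back on its leg, its front towards the board's raised lip, centred and square, with its lower edge pushed up against the lip. Let go only once it rests on both its lower edge and its leg, and do not knock the crockery, spoon or sugar jar about.

Things in the scene. Friction and masses are not known exactly. Their poses are not given: they have to be found in the camera images.
- sign: Wooden paddle-shaped sign, 0.1 to 0.3 kg, at the start flat on its front, back and leg up. Panel 140 mm tall (x -70 to 70), 120 wide (y), 12 thick (z 0 to 12); handle 34 wide, 12 thick, x 70 to 118. Origin: middle of the panel's front face. x points to the handle (the sign's top), z out of the back. Two 10 mm wide hinge cheeks stand 16 mm off the back at x 50, y +-24.
- sign_handle (a point): Middle of the sign's handle: x = +95 mm, z = +6 mm in the sign's frame. Good place to take the sign, across the 34 mm width; held lightly there (under about 10 N), the sign pivots between the fingers when its lower edge is rested on something; held hard it turns with them.
- sign_base (a point): Middle of the lower edge of the sign's front face: x = -70 mm, z = 0 in the sign's frame. Standing on the fully opened leg, the sign rests on the lower edge of its back and on the leg's tip, and its x axis leans back 0.30 rad past the vertical (from flat it turns 1.87 rad); this point is then 4 mm above the surface.
- leg (a joint): Opening angle of the wooden leg on the sign's back: 0 to 0.08 rad at the start (folded along the back), 0.6 at its stop. Stiff hinge (0.045 N m friction) stays where left. Hinge axis parallel to the sign's y at x 50, z 24 mm of the sign; folded, the leg runs towards -x, 8 mm clear of the back. 112 mm from hinge to tip centre, 34 wide, 8 thick.
- leg_tip (a point): Centre of the leg's rounded tip (radius 4 mm), 112 mm from the hinge axis.
- tray: Bamboo display board fixed to the table: 160 mm (x) by 200 mm (y), 10 mm thick. A lip 10 mm thick runs along its whole +x edge and rises 14 mm above its surface. Origin: centre of the underside; z up; x points to the lip. The standing sign's front must face +x, with its leg on the -x side.
- tray_lip (a point): Middle of the foot of the lip's inner face, on the board's surface: x = +70 mm, z = +10 mm in the board's frame.
- saucer: Jade saucer with two biscuits, 104 mm across, 25 mm high, origin at the centre of its underside; loose, to be left alone.
- spoon: Steel spoon, 150 mm long, lying loose; to be left alone.
- mug: Jade mug, 84 mm across, 75 mm high, origin at the centre of its underside; loose, to be left alone.
- cup: Pink cup, 80 mm across, 60 mm high, origin at the centre of its underside; loose, to be left alone.
- sugar: Glass sugar jar, 72 mm across, 110 mm high, origin at the centre of its underside; loose, to be left alone.

How it is judged:
On the way, in this order (a step that is already met when the one before it is completed fails the run):
1. the leg is folded out to its stop (value of joint leg above 0.52 rad), for 0.2 s.
2. the sign, still held by the fingers, rests on the board on its lower edge and its leg (angle between sign's own x axis and vertical between 0.2 and 0.4 rad and value of joint leg above 0.52 rad and z of sign_base in the frame of tray between 0.01 and 0.02 m and z of leg_tip in the frame of tray between 0.009 and 0.02 m and contact force between sign and tray above 0.2 N and contact force between the fingers and sign above 0.5 N), for 0.1 s.
At the end, for the whole second after the job is handed in: Leg open at least 0.52 rad; sign at rest on the board, leaning back 0.2 to 0.4 rad on its leg (tip on the -x side), edge and tip on its surface; lower front edge within 6 mm of the lip, 30 mm of the middle, and parallel to the lip within 0.12 rad; bystanders moved under 30 mm (angle between sign's own x axis and vertical between 0.2 and 0.4 rad and value of joint leg above 0.52 rad and z of sign_base in the frame of tray between 0.01 and 0.02 m and z of leg_tip in the frame of tray between 0.009 and 0.02 m and y of sign_base in the frame of tray between -0.03 and 0.03 m and angle between the y axis of sign and the y axis of tray, either way round below 0.12 rad and x of sign_base in the frame of tray between 0.064 and 0.074 m and x of leg_tip in the frame of tray below 0 m and linear speed of sign below 0.02 m/s and angular speed of sign below 0.1 rad/s); the robot touches nothing.
It fails at once if the saucer is moved by more than 30 mm (distance of saucer from where it was at the start of the episode above 0.03 m).
It fails at once if the spoon is moved by more than 30 mm (distance of spoon from where it was at the start of the episode above 0.03 m).
It fails at once if the mug is moved by more than 30 mm (distance of mug from where it was at the start of the episode above 0.03 m).
It fails at once if the cup is moved by more than 30 mm (distance of cup from where it was at the start of the episode above 0.03 m).
It fails at once if the sugar is moved by more than 30 mm (distance of sugar from where it was at the start of the episode above 0.03 m).
It also fails if it takes over 72 s, if anything falls off the work surface, if the arm or the gripper's body presses on something with over 40 N, if the wrist force passes 120 N, or if a joint passes its speed limit or range.

### The arm

A 7-joint arm with a two-finger parallel gripper is mounted at the origin on the work surface. World frame = base frame: x ahead of the robot, y to its left, z up, the work surface at z = 0. Lengths are in m, angles in rad, forces in N, time in s.
With the tool pointing down it reaches from about 0.35 to 0.775 m from the base axis. Payload 3.1 kg.
Tool frame: the origin (TCP) lies on the centre line of the jaws, within the pads' length; the fingertips stand 22 mm ahead of it and the grasp point (between the pads) lies 3 mm ahead of it; z points along the fingers, y is the line along which they close (so a half turn about z gives the same grasp; the last joint's range is limited). The gripper opens to 85 mm and grips with 20 to 120 N. Pads are 22 mm wide; open, the fingers measure 114 mm over their backs; the gripper's body (76 mm by 85 mm) begins 54 mm behind the grasp point. The pads swing forward as they close: fully open they stand 13 mm farther back than shut.
Start: joints at [-1.32, 0.311, 0.014, 1.512, -0.004, 1.319, -0.027], TCP at [0.159, 0.527, 0.253] pointing down, gripper open.
Joint ranges: [-2.7, 2.7], [-0.3, 1.91], [-1.27, 1.3], [0.12, 2.57], [-1.44, 4.58], [0.2, 2.03], [-3.05, 3.05]. Speed limits (rad/s): [2.79, 2.79, 3.14, 3.14, 3.14, 3.14, 3.14].

### API

Orientations are given as a rotation vector (axis times angle).
In Python, from rig import readout, cams, order gives the robot as it stands.
- The arm moves only by the tool apply_moves, never from a script. Its argument "series" is a list that holds one entry, the list of rows, each a list of 7 numbers: the opening in per cent of the stroke, from 0 (shut) to 100 (fully open), then the shift along the tool's x, y, z in m, then the turn, a rotation vector about the tool's x, y, z in rad. In form: [[[hand, dx, dy, dz, rx, ry, rz], ...]]. A call has exactly 8 rows; each row shifts and turns the commanded pose from where the row before left it, along the tool's axes as they then stand; what a row does not reach is not made up. A row lasts 1/12 s, in which the tool goes at most 41.7 mm and 7.16 degrees, less where a joint would pass 70% of its speed; a pose out of reach is approached as far as the arm can. A call with a gripper value outside its range is refused whole. The fingers move at their own pace and stop on an object; "newtons" is the grip in N (left out, the last holds). Time passes only in rows, so rows that do not move let the fingers close, or fill a call up. It gives the time, the measured TCP pose, the force, the opening and the grip force at its end, in the units of the state.
- readout.observe(): the state, without advancing time (a new reading comes with each control period).
- cams.camera(name): name is "side" or "top"; returns a dict with "color" (384x512x3 uint8, red, green, blue), "range_z" (384x512 float32, m along the optical axis (not along the pixel's ray), 0 where there is no reading), "camera_matrix" (3x3 intrinsics, pixels), "T" (4x4, takes a point from camera to world coordinates). Camera axes: x right, y up, looking along -z (the intrinsics and any distortion apply to the point x, -y, -z); pixel columns grow to the right and rows downward; lengths in m; the calibration is good to about 2 mm. A picture is of the moment at which its call begins.
- order.close_job(): hands the job in; it is judged then, once.
Trained networks look in a picture, given as the dict that the camera call returned (one of the last four; its "shot" number tells which), for a name from the list of things; names that differ only in an ending like _2 or _b are one class to them, and where a whole thing is asked for, a point or a joint stands for the part that bears it (a point fixed in the world has none). Each returns a list of dicts, best first, with "p" (0 to 1); they miss things now and then, are a little off and sometimes report something else, mostly with a low value. They report only what shows in the picture. A call takes as long as a camera call.
- cams.trace(label, picture): "mask" (384x512 bool, what is visible of it) and "at" ([column, row] in pixels, amid what is visible of it).
The state is a dict: "time": time; "q": joint angles; "qd": joint speeds; "joint_torque": joint torques, N m; "tool_pos": TCP position; "tool_rot": TCP orientation; "ft_force": force on the tool from outside, world axes, zero at the start; "wrist_torque": the same for the moment, N m; "width": finger opening in m; "grasp_force": force on a finger pad.
Only numpy, scipy, OpenCV 4.12 (cv2) and the standard library are available. Lean on these libraries where they do the work, as an engineer would, in place of code of your own. Each camera call takes 0.05 s, during which the arm holds its last target. There are 200 camera calls.

## Working session

There is one attempt and no reset: what is moved stays moved. The work goes in short steps, Python scripts to look and compute and a tool call to move; the robot and the scene stay as the last step left them, time stands still between calls to the robot, and variables do not carry over. Pictures are saved under pics/ and viewed, at most 12 in all, crops included, and the job is handed in when it is done.

Besides the shell and the picture viewer there is one more tool, called after "Request:" as name([rows], argument=value, ...), one row to a line, values as JSON. apply_moves: Moves the arm, as the interface text tells. Its arguments: {"type":"object","properties":{"series":{"type":"array"},"newtons":{"type":"number"}},"required":["series"]}

```bash
mkdir -p pics; ls
cat > h.py <<'E'
import numpy as np, cv2
from rig import readout, cams, order
from scipy.spatial.transform import Rotation as R
def cloud(d):
    z=d["range_z"]; K=d["camera_matrix"]; v,u=np.mgrid[:384,:512]
    p=np.stack([(u-K[0,2])/K[0,0]*z, -(v-K[1,2])/K[1,1]*z, -z],-1)
    w=p@d["T"][:3,:3].T+d["T"][:3,3]; w[z==0]=np.nan
    return w
def proj(d,P):
    T=np.linalg.inv(d["T"]); c=T[:3,:3]@np.array(P)+T[:3,3]; K=d["camera_matrix"]
    return [K[0,0]*c[0]/-c[2]+K[0,2], K[1,1]*c[1]/c[2]+K[1,2]]
E
python3 - <<'E'
from h import *
s=readout.observe(); print({k:np.round(v,3) for k,v in s.items()})
ims=[]
for n in ["top","side"]:
    d=cams.camera(n); ims.append(d["color"]); W=cloud(d); print(n,np.round(d["T"],2).tolist(),d.keys())
    for l in ["sign","leg","leg_tip","sign_handle","tray","saucer","spoon","mug","cup","sugar"]:
        r=cams.trace(l,d)
        for q in r[:1]:
            P=W[q["mask"]]; P=P[~np.isnan(P[:,0])]
            if len(P)<5: print(l,q["p"],q["at"],len(P)); continue
            rc=cv2.minAreaRect((P[:,:2]*1000).astype(np.float32))
            print(l,round(q["p"],2),np.round(q["at"]),len(P),np.round(np.median(P,0),3),np.round(np.percentile(P[:,2],[5,95]),3),[np.round(x,0) for x in rc])
cv2.imwrite("pics/a.png",np.vstack(ims)[:,:,::-1][:768])
cv2.imwrite("pics/top.png",ims[0][:,:,::-1]);cv2.imwrite("pics/side.png",ims[1][:,:,::-1])
E
```

```text
pics
{'time': np.float64(0.0), 'q': array([-1.32 ,  0.312,  0.014,  1.513, -0.004,  1.319, -0.027]), 'qd': array([-0.001, -0.001, -0.   ,  0.001,  0.002, -0.001,  0.001]), 'joint_torque': array([-0.0000e+00, -3.7992e+01,  1.4600e-01, -2.3059e+01,  1.2000e-02,
        1.4000e-02, -0.0000e+00]), 'tool_pos': array([0.159, 0.526, 0.252]), 'tool_rot': array([-0.458, -3.108,  0.004]), 'ft_force': array([ 0.589, -0.232,  0.217]), 'wrist_torque': array([-0.016, -0.052, -0.016]), 'grasp_force': np.float64(0.0), 'width': np.float64(0.085)}
top [[0.02, 0.99, -0.11, 0.43], [-1.0, 0.02, 0.01, 0.04], [0.01, 0.11, 0.99, 1.34], [0.0, 0.0, 0.0, 1.0]] dict_keys(['color', 'range_z', 'camera_matrix', 'T', 'shot'])
sign 0.71 [314. 200.] 1517 [ 0.541 -0.18   0.012] [0.006 0.031] [array([ 557., -181.]), array([189., 126.]), np.float64(23.0)]
leg 0.75 [317. 205.] 338 [ 0.527 -0.19   0.028] [0.023 0.033] [array([ 529., -193.]), array([122.,  39.]), np.float64(23.0)]
leg_tip 0.64 [318. 202.] 307 [ 0.53  -0.189  0.029] [0.024 0.033] [array([ 530., -189.]), array([118.,  34.]), np.float64(23.0)]
tray 0.64 [209.
[... 1442 characters left out ...]
4 0.014] [0.009 0.024] [array([539., 174.]), array([218., 169.]), np.float64(74.0)]
saucer 0.85 [255. 207.] 441 [ 0.586 -0.001  0.018] [0.012 0.029] [array([590.,   6.]), array([111., 103.]), np.float64(77.0)]
spoon 0.58 [206. 220.] 238 [0.41  0.043 0.015] [0.003 0.024] [array([407.,  23.]), array([168.,  49.]), np.float64(85.0)]
mug 0.68 [176. 145.] 447 [0.49  0.495 0.05 ] [0.008 0.077] [array([504., 536.]), array([146.,  95.]), np.float64(74.0)]
cup 0.83 [260. 304.] 926 [ 0.39  -0.368  0.032] [0.006 0.062] [array([ 399., -367.]), array([112.,  80.]), np.float64(6.0)]
sugar 0.81 [298. 186.] 597 [ 0.755 -0.033  0.078] [0.009 0.115] [array([826.,  28.]), array([223.,  71.]), np.float64(37.0)]
```

View pics/top.png

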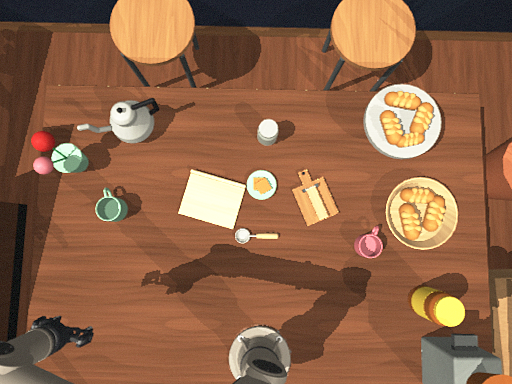

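Run:
```python
from h import *
d=cams.camera("top");W=cloud(d);r=cams.trace("tray",d)[0]
P=W[r["mask"]];P=P[~np.isnan(P[:,0])]
L=P[P[:,2]>0.017]; print("lip",len(L),L.mean(0),cv2.minAreaRect((L[:,:2]*1000).astype(np.float32)))
r=cams.trace("sign",d)[0]; P=W[r["mask"]];P=P[~np.isnan(P[:,0])]
a=np.radians(23);u=np.array([np.cos(a),np.sin(a)]);v=np.array([-u[1],u[0]])
c=np.array([.54,-.185])
s=(P[:,:2]-c)@u;t=(P[:,:2]-c)@v
H=s>.09
print("handle",H.sum(),P[H].mean(0),np.percentile(t[H],[5,50,95]),"s",np.percentile(s,[1,99]),"t",np.percentile(t,[1,99]))
l=cams.trace("leg",d)[0]; Q=W[l["mask"]];Q=Q[~np.isnan(Q[:,0])];Q=Q[Q[:,2]>.02]
s=(Q[:,:2]-c)@u
for b in np.arange(-.09,.1,.02):
    m=(s>b)&(s<b+.02)
    if m.sum(): print(round(b+.01,3),m.sum(),np.round(np.median(Q[m],0),3))
c0=d["color"][130:290,230:400]; cv2.imwrite("pics/c.png",cv2.resize(c0[:,:,::-1],None,fx=4.5,fy=3.7))
```

```text
lip 162 [0.60442935 0.15815853 0.02293786] ((565.3944091796875, 161.181884765625), (195.34226989746094, 127.43043518066406), 85.89970397949219)
handle 53 [ 0.63116884 -0.14436721  0.01141178] [-0.01431342  0.00177759  0.01685052] s [-0.07451574  0.10402381] t [-0.0585013   0.05924075]
-0.08 3 [ 0.475 -0.214  0.029]
-0.06 55 [ 0.485 -0.209  0.03 ]
-0.04 57 [ 0.502 -0.201  0.03 ]
-0.02 53 [ 0.52  -0.193  0.029]
0.0 54 [ 0.54  -0.185  0.028]
0.02 53 [ 0.558 -0.176  0.028]
0.04 34 [ 0.575 -0.173  0.027]
```

The top view shows the sign at pixels (316,197) with its handle up-left, about 23.5° in the world. The tray is at (210,198), yaw about -15°, with its lip on the far side. The saucer (261,185) and spoon (255,237) lie between them. I'm moving to the leg.

Request:
apply_moves([
  [[100,-0.034,-0.017,0,0,0,0],[100,-0.034,-0.017,0,0,0,0],[100,-0.034,-0.017,0,0,0,0],[100,-0.034,-0.017,0,0,0,0],[100,-0.034,-0.017,0,0,0,0],[100,-0.034,-0.017,0,0,0,0],[100,-0.034,-0.017,0,0,0,0],[100,-0.034,-0.017,0,0,0,0]],
])

```text
time: 1.97
tool_pos: [0.381, 0.3165, 0.2536]
tool_rot: [0.458, 3.108, 0.001]
ft_force: [1.5, 0.6, 0.5]
width: 0.0853
grasp_force: 0.0
```

Request:
apply_moves([
  [[100,-0.016,-0.029,0.008,0,0,0],[100,-0.016,-0.029,0.008,0,0,0],[100,-0.016,-0.029,0.008,0,0,0],[100,-0.016,-0.029,0.008,0,0,0],[100,-0.016,-0.029,0.008,0,0,0],[100,-0.016,-0.029,0.008,0,0,0],[100,-0.016,-0.029,0.008,0,0,0],[100,-0.016,-0.029,0.008,0,0,0]],
])

```text
time: 2.63
tool_pos: [0.4357, 0.0574, 0.1893]
tool_rot: [0.458, 3.107, 0.001]
ft_force: [-0.3, 0.3, 0.3]
width: 0.0852
grasp_force: 0.0
```

Request:
apply_moves([
  [[100,-0.016,-0.029,0,0,0,0],[100,-0.016,-0.029,0,0,0,0],[100,-0.016,-0.029,0,0,0,0],[100,-0.016,-0.029,0,0,0,0],[100,-0.016,-0.029,0,0,0,0],[100,-0.016,-0.029,0,0,0,0],[100,-0.016,-0.029,0,0,0,0],[100,-0.016,-0.029,0,0,0,0]],
])

```text
time: 3.3
tool_pos: [0.4914, -0.2016, 0.1895]
tool_rot: [0.457, 3.108, 0.0]
ft_force: [0.3, -1.2, -0.4]
width: 0.0854
grasp_force: 0.0
```

Request:
apply_moves([
  [[100,0,0,0,0,0,-0.1],[100,0,0,0,0,0,-0.1],[100,0,0,0,0,0,-0.1],[100,0,0,0,0,0,-0.1],[100,0,0,0,0,0,-0.1],[100,0,0,0,0,0,-0.1],[100,0,0,0,0,0,-0.1],[100,0,0,0,0,0,0]],
])

```text
time: 3.97
tool_pos: [0.4912, -0.2002, 0.1894]
tool_rot: [-0.638, 3.076, 0.0]
ft_force: [-0.5, -0.3, 0.4]
width: 0.0854
grasp_force: 0.0
```

```bash
cat >> h.py <<'E'
def rel(p,Rt):
    "tool-frame shift and turn from present pose to p,Rt"
    s=readout.observe(); r=R.from_rotvec(s["tool_rot"])
    print("t",s["time"],"pos",np.round(s["tool_pos"],4),"w",round(float(s["width"]),4),"gf",round(float(s["grasp_force"]),1),"ft",np.round(s["ft_force"],1),"q",np.round(s["q"],2))
    print("shift",np.round(r.inv().apply(np.array(p)-s["tool_pos"]),4),"turn",np.round((r.inv()*Rt).as_rotvec(),3))
def frame(yaw,pitch):
    "tool with y along yaw+90deg, pointing down, then turned by pitch about that y (world)"
    y=np.array([-np.sin(yaw),np.cos(yaw),0]); z=np.array([0,0,-1.]); x=np.cross(y,z)
    return R.from_rotvec(pitch*y)*R.from_matrix(np.stack([x,y,z],1))
E
python3 - <<'E'
from h import *
rel([.490,-.2065,.038],frame(np.radians(23.5),0))
E
```

```text
t 3.9667 pos [ 0.4912 -0.2002  0.1894] w 0.0854 gf 0.0 ft [-0.5 -0.3  0.4] q [ 0.01  0.33  0.45  1.68 -0.16  1.16  2.48]
shift [ 0.0037 -0.0053  0.1514] turn [ 0.     0.    -0.001]
```

Request:
apply_moves([
  [[100,0.0005,-0.0007,0.0195,0,0,0],[100,0.0005,-0.0007,0.0195,0,0,0],[100,0.0005,-0.0007,0.0195,0,0,0],[100,0.0005,-0.0007,0.0195,0,0,0],[100,0.0005,-0.0007,0.0195,0,0,0],[100,0.0005,-0.0007,0.0195,0,0,0],[100,0.0005,-0.0007,0.0195,0,0,0],[100,0,0,0.017,0,0,0]],
])

```text
time: 4.63
tool_pos: [0.4896, -0.2061, 0.0346]
tool_rot: [0.631, -3.077, -0.0]
ft_force: [1.3, 0.5, 0.3]
width: 0.085
grasp_force: 0.0
```

Run:
```python
from h import *
rel([.490,-.2065,.038],frame(np.radians(23.5),0))
d=cams.camera("side"); c=d["color"][150:330,180:380]
cv2.imwrite("pics/b.png",cv2.resize(c[:,:,::-1],None,fx=3.3,fy=3.3,interpolation=cv2.INTER_CUBIC))
```

```text
t 4.6333 pos [ 0.4896 -0.2061  0.0346] w 0.085 gf 0.0 ft [1.3 0.5 0.3] q [ 0.07  0.52  0.4   1.84 -0.26  0.83  2.57]
shift [-0.0002 -0.0005 -0.0034] turn [ 0.    -0.001 -0.006]
```

View pics/b.png

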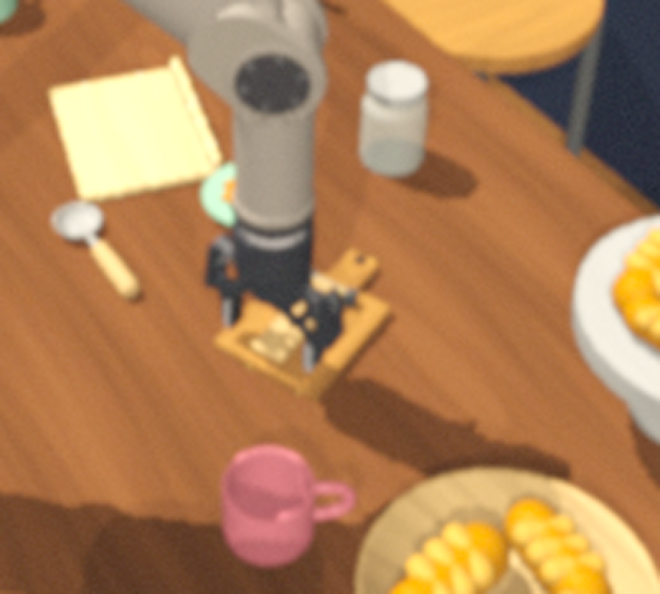

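The side view shows the fingers straddling the leg's tip end at (270,340). I'm closing on it.

Request:
apply_moves([
  [[60,0,0,-0.003,0,0,0],[45,0,0,0,0,0,0],[30,0,0,0,0,0,0],[20,0,0,0,0,0,0],[20,0,0,0,0,0,0],[20,0,0,0,0,0,0],[20,0,0,0,0,0,0],[20,0,0,0,0,0,0]],
], newtons=30)

```text
time: 5.35
tool_pos: [0.491, -0.2066, 0.0396]
tool_rot: [-0.634, 3.074, -0.002]
ft_force: [2.0, -1.1, 1.1]
width: 0.0326
grasp_force: 35.4
```

Run:
```python
from h import *
rel([.490,-.2065,.038],frame(np.radians(23.5),0))
```

```text
t 5.35 pos [ 0.491  -0.2066  0.0396] w 0.0326 gf 35.4 ft [ 2.  -1.1  1.1] q [ 0.07  0.52  0.4   1.84 -0.26  0.84  2.57]
shift [0.0009 0.0005 0.0016] turn [-0.002  0.002 -0.003]
```

Request:
apply_moves([
  [[20,-0.0016,0,-0.008,0,0.08,0],[20,-0.0016,0,-0.008,0,0.08,0],[20,-0.0016,0,-0.008,0,0.08,0],[20,-0.0016,0,-0.008,0,0.08,0],[20,-0.0016,0,-0.008,0,0.08,0],[20,-0.0016,0,-0.008,0,0.08,0],[20,-0.0016,0,-0.008,0,0.08,0],[20,0,0,0,0,0,0]],
])

```text
time: 6.02
tool_pos: [0.5137, -0.1947, 0.0884]
tool_rot: [0.53, -2.53, 0.153]
ft_force: [0.7, 1.6, 2.9]
width: 0.0329
grasp_force: 35.6
```

Run:
```python
from h import *
rel([.490,-.2065,.038],frame(np.radians(23.5),0))
d=cams.camera("side"); c=d["color"][180:310,200:350]
cv2.imwrite("pics/b2.png",cv2.resize(c[:,:,::-1],None,fx=4.5,fy=4.5,interpolation=cv2.INTER_CUBIC))
```

```text
t 6.0167 pos [ 0.5137 -0.1947  0.0884] w 0.0329 gf 35.6 ft [0.7 1.6 2.9] q [-0.14  0.82  0.51  1.34 -0.    1.49  2.29]
shift [-0.0047 -0.0013  0.0567] turn [-0.    -0.565  0.003]
```

View pics/b2.png

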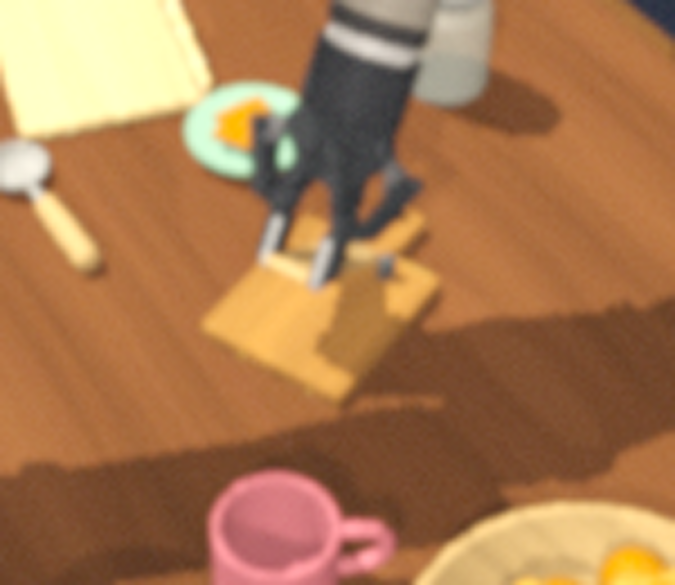

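The leg is up in the fingers at (295,265) and the panel still lies flat. I'm turning a little more to reach the stop.

Request:
apply_moves([
  [[20,-0.0008,0,-0.004,0,0.04,0],[20,-0.0008,0,-0.004,0,0.04,0],[20,-0.0004,0,-0.002,0,0.02,0],[20,0,0,0,0,0,0],[20,0,0,0,0,0,0],[20,0,0,0,0,0,0],[20,0,0,0,0,0,0],[20,0,0,0,0,0,0]],
])

```text
time: 6.73
tool_pos: [0.5178, -0.1942, 0.0975]
tool_rot: [0.502, -2.439, 0.172]
ft_force: [-1.2, -0.8, 1.5]
width: 0.033
grasp_force: 35.2
```

Run:
```python
from h import *
rel([.490,-.2065,.038],frame(np.radians(23.5),0))
```

```text
t 6.7333 pos [ 0.5178 -0.1942  0.0975] w 0.033 gf 35.2 ft [-1.2 -0.8  1.5] q [-0.14  0.89  0.52  1.24  0.02  1.61  2.28]
shift [-0.0124 -0.0003  0.0656] turn [ 0.001 -0.66  -0.004]
```

Request:
apply_moves([
  [[60,0,0,0,0,0,0],[100,0,0,0,0,0,0],[100,0,0,0,0,0,0],[100,0,0,-0.02,0,0,0],[100,0,0,-0.02,0,0,0],[100,0,0,-0.02,0,0,0],[100,0,0,-0.02,0,0,0],[100,0,0,-0.02,0,0,0]],
])

```text
time: 7.4
tool_pos: [0.5754, -0.1687, 0.1765]
tool_rot: [0.505, -2.439, 0.172]
ft_force: [0.5, -0.3, -0.4]
width: 0.0851
grasp_force: 0.0
```

Request:
apply_moves([
  [[100,0,0,-0.01,0,-0.08,0],[100,0,0,-0.01,0,-0.08,0],[100,0,0,-0.01,0,-0.08,0],[100,0,0,0,0,-0.08,0],[100,0,0,0,0,-0.08,0],[100,0,0,0,0,-0.08,0],[100,0,0,0,0,-0.08,0],[100,0,0,0,0,-0.1,0]],
])

```text
time: 8.07
tool_pos: [0.5909, -0.1619, 0.2014]
tool_rot: [-0.637, 3.071, 0.0]
ft_force: [-0.1, 0.2, -0.4]
width: 0.0851
grasp_force: 0.0
```

Run:
```python
from h import *
ims=[]
for n in ["side","top"]:
    d=cams.camera(n);W=cloud(d)
    for l in ["leg","sign"]:
        r=cams.trace(l,d)
        if not r: print(n,l,None);continue
        P=W[r[0]["mask"]];P=P[~np.isnan(P[:,0])]
        if l=="leg": print(n,"leg",len(P),r[0]["at"],"zmax",np.percentile(P[:,2],[5,50,95,99]),P[P[:,2]>np.percentile(P[:,2],90)].mean(0))
        else:
            F=P[(P[:,2]<.022)]; rc=cv2.minAreaRect((F[:,:2]*1000).astype(np.float32)); print(n,"sign",rc)
            F=F[np.abs(F[:,2]-.012)<.006]
            a=np.radians(23.5);u=np.array([np.cos(a),np.sin(a)]);v=np.array([-u[1],u[0]])
            s=(F[:,:2]-[.54,-.185])@u;t=(F[:,:2]-[.54,-.185])@v
            print("s",np.percentile(s,[1,99]),"t",np.percentile(t,[1,99]))
            H=F[s>.072]; print("handle",len(H),H.mean(0),"t",np.percentile(t[s>.072],[3,97]))
    c=d["color"][150:300,200:400]; ims.append(cv2.resize(c[:,:,::-1],(800,600) if 0 else (400,300)))
cv2.imwrite("pics/d.png",np.hstack(ims))
rel([.624,-.149,.1],frame(np.radians(23.5),0))
```

```text
side leg 218 [272.0, 236.1] zmax [0.01225777 0.05355957 0.09087432 0.09285262] [ 0.49565192 -0.20325728  0.09113044]
side sign ((553.4871826171875, -174.70516967773438), (190.1695556640625, 132.4667205810547), 22.42051124572754)
s [-0.07560398  0.10295909] t [-0.05924317  0.0593876 ]
handle 63 [ 0.62309462 -0.1505477   0.01456443] t [-0.01615668  0.01401339]
top leg 38 [308.7, 189.3] zmax [0.02701674 0.03368746 0.04179502 0.0435805 ] [ 0.55800753 -0.16488735  0.04234957]
top sign ((567.72998046875, -135.88919067382812), (152.55189514160156, 57.220672607421875), 2.2958133220672607)
s [-0.02436932  0.10982721] t [-0.0133571   0.06182022]
handle 66 [ 0.6297553  -0.14504404  0.01158787] t [-0.01459718  0.01651117]
t 8.3667 pos [ 0.5915 -0.1616  0.2011] w 0.0854 gf 0.0 ft [-0.7 -0.  -0.1] q [-0.06  0.5   0.45  1.42 -0.22  1.27  2.39]
shift [-0.0348 -0.0014  0.1011] turn [-0. -0. -0.]
```

View pics/d.png

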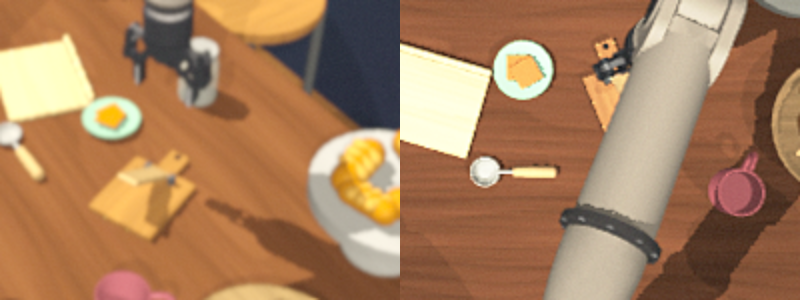

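The side view shows the leg standing open at (150,178), tip at about z 0.09 m, and the panel has not moved. Next I'll check which arm poses are reachable for standing it up.

```bash
cat > kin.py <<'E'
import numpy as np
from scipy.optimize import least_squares
from scipy.spatial.transform import Rotation as R
Q=np.array([(-1.32,.312,.014,1.513,-.004,1.319,-.027),(0.01,.33,.45,1.68,-.16,1.16,2.48),(.07,.52,.4,1.84,-.26,.83,2.57),(-.14,.82,.51,1.34,0,1.49,2.29),(-.14,.89,.52,1.24,.02,1.61,2.28),(-.06,.5,.45,1.42,-.22,1.27,2.39)])
P=np.array([(.159,.526,.252),(.4912,-.2002,.1894),(.4896,-.2061,.0346),(.5137,-.1947,.0884),(.5178,-.1942,.0975),(.5915,-.1616,.2011)])
V=np.array([(-.458,-3.108,.004),(-.638,3.076,0),(.631,-3.077,0),(.53,-2.53,.153),(.502,-2.439,.172),(-.637,3.071,0)])
def fk(q,p,s):
    h,L1,e,L2,e2,L3=p
    r=lambda a,t:R.from_rotvec(t*np.array(a))
    A=r([0,0,1],-q[0])*r([0,1,0],q[1])*r([0,0,1],s[0]*q[2]); pos=np.array([0,0,h])+A.apply([e,0,L1])
    A=A*r([0,1,0],q[3])*r([0,0,1],s[1]*q[4]); pos=pos+A.apply([-e,0,L2])
    A=A*r([0,1,0],q[5])*r([0,0,1],s[2]*q[6]); pos=pos+A.apply([e2,0,L3])
    return pos,A*r([0,0,1],np.pi/2)
def fit():
    best=None
    for k in range(8):
        s=[1-2*(k>>i&1) for i in range(3)]
        for off in (0,np.pi):
            def f(p):
                o=[]
                for q,x,v in zip(Q,P,V):
                    pp,A=fk(q,p,s);A=A*R.from_rotvec([0,0,off]); o+=list(pp-x)+list(.3*(R.from_rotvec(v).inv()*A).as_rotvec())
                return o
            g=least_squares(f,[.3,.4,0,.4,0,.2])
            if best is None or g.cost<best[0]: best=(g.cost,s,off,g.x)
    return best
if __name__=="__main__": print(fit())
E
python3 kin.py
python3 - <<'E'
import sys
E
cat > ik.py <<'E'
from kin import *
c,s,off,p=fit()
lo=np.array([-2.7,-.3,-1.27,.12,-1.44,.2,-3.05])+.03;hi=np.array([2.7,1.91,1.3,2.57,4.58,2.03,3.05])-.03
def ik(pos,A,n=40,seed=None,spread=1):
    rng=np.random.default_rng(0);out=[]
    for i in range(n):
        q0=rng.uniform(lo,hi) if seed is None else np.clip(seed+spread*rng.normal(size=7)*.3*(i>0),lo,hi)
        def f(q):
            x,B=fk(q,p,s);B=B*R.from_rotvec([0,0,off]); return np.r_[(x-pos)*3,(A.inv()*B).as_rotvec()]
        g=least_squares(f,q0,bounds=(lo,hi))
        if g.cost<1e-6: out.append(g.x)
    return out
E
cat > try.py <<'E'
from ik import *
from h import frame
yaw=np.radians(-15);X=np.array([np.cos(yaw),np.sin(yaw),0]);Z=np.array([0,0,1.])
base=np.array([.535,.177,0])+.069*X+.014*Z
hp=base+.165*(np.cos(.3)*Z-np.sin(.3)*X)+.006*(-np.cos(.3)*X-np.sin(.3)*Z)
seed=np.array([-.06,.5,.45,1.42,-.22,1.27,2.39])
for pit in [0,-.3,-.6,-.9,-1.2,-1.5,-1.87]:
  for half in (0,1):
    A=frame(yaw,pit)*R.from_rotvec([0,0,np.pi*half])
    o=ik(hp-.015*A.apply([0,0,1]),A)
    o=sorted(o,key=lambda q:np.abs(q-seed)[:6].max())
    print(pit,half,len(o),[np.round(q,2).tolist() for q in o[:2]])
E
python3 try.py
```

```text
(np.float64(0.00021958866193392466), [-1, -1, -1], 0, array([0.26383977, 0.43375034, 0.00388904, 0.43074385, 0.00770504,
       0.31905515]))
0 0 25 [[-0.41, 0.42, 0.12, 1.53, -0.05, 1.19, 1.03], [-0.38, 0.42, 0.08, 1.53, -0.03, 1.19, 1.02]]
0 1 19 [[-0.42, 0.4, 0.17, 1.56, -0.07, 1.19, -2.07], [-0.34, 0.4, 0.07, 1.56, -0.03, 1.19, -2.11]]
-0.3 0 22 [[-0.46, 0.26, 0.05, 1.78, 0.23, 0.87, 0.76], [-0.52, 0.26, 0.11, 1.78, 0.21, 0.87, 0.78]]
-0.3 1 18 [[-0.48, 0.24, 0.1, 1.81, 0.21, 0.86, -2.34], [-0.49, 0.24, 0.1, 1.81, 0.21, 0.86, -2.34]]
-0.6 0 22 [[-0.85, 0.18, 0.33, 2.01, 0.64, 0.62, 0.3], [-0.62, 0.18, 0.07, 2.01, 0.72, 0.65, 0.25]]
-0.6 1 18 [[-0.8, 0.16, 0.3, 2.03, 0.66, 0.61, -2.83], [-0.75, 0.16, 0.24, 2.03, 0.68, 0.62, -2.84]]
-0.9 0 26 [[-1.59, 0.34, 1.02, 2.18, 1.15, 0.44, -0.37], [-1.6, 0.35, 1.03, 2.18, 1.15, 0.44, -0.37]]
-0.9 1 22 [[-1.55, 0.29, 0.98, 2.21, 1.25, 0.46, 2.72], [-1.46, 0.26, 0.87, 2.21, 1.29, 0.5, 2.69]]
-1.2 0 27 [[-1.85, 0.83, 1.27, 2.28, 1.68, 0.3, -1.25], [-1.83, 0.78, 1.23, 2.28, 1.68, 0.35, -1.24]]
-1.2 1 23 [[-1.8, 0.71, 1.19, 2.32, 1.78, 0.42, 1.85], [-1.84, 0.79, 1.26, 2.32, 1.78, 0.33, 1.81]]
-1.5 0 24 [[-1.92, 1.3, 1.23, 2.29, 1.75, 0.37, -1.75], [-1.79, 1.06, 1.05, 2.29, 1.78, 0.64, -1.65]]
-1.5 1 23 [[-1.85, 1.17, 1.14, 2.33, 1.83, 0.52, 1.37], [-1.85, 1.17, 1.14, 2.33, 1.83, 0.52, 1.37]]
-1.87 0 22 [[-1.53, 1.22, 0.71, 2.17, 1.69, 1.23, -1.77], [-2.0, 1.87, 1.17, 2.18, 1.12, 0.44, -1.6]]
-1.87 1 22 [[-1.8, 1.53, 0.98, 2.2, 1.51, 0.82, 1.31], [-1.72, 1.42, 0.9, 2.2, 1.58, 0.95, 1.3]]
```

Request:
apply_moves([
  [[50,-0.0174,-0.001,0,0,0,0],[50,-0.0174,-0.001,0,0,0,0],[50,0,0,0.03,0,0,0],[50,0,0,0.035,0,0,0],[50,0,0,0.035,0,0,0],[50,0,0,0.035,0,0,0],[50,0,0,0.03,0,0,0],[50,0,0,0,0,0,0]],
], newtons=40)

```text
time: 9.03
tool_pos: [0.6184, -0.1475, 0.0277]
tool_rot: [0.637, -3.062, -0.01]
ft_force: [-2.2, 0.8, -1.6]
width: 0.0427
grasp_force: 0.0
```

Run:
```python
from h import *
rel([.6235,-.1485,.026],frame(np.radians(23.5),0))
d=cams.camera("side"); c=d["color"][170:290,220:380]
cv2.imwrite("pics/e.png",cv2.resize(c[:,:,::-1],None,fx=5,fy=5,interpolation=cv2.INTER_CUBIC))
```

```text
t 9.0333 pos [ 0.6184 -0.1475  0.0277] w 0.0427 gf 0.0 ft [-2.2  0.8 -1.6] q [-0.04  0.72  0.39  1.52 -0.31  0.99  2.42]
shift [-0.0043 -0.003   0.0016] turn [ 0.009 -0.012  0.   ]
```

View pics/e.png

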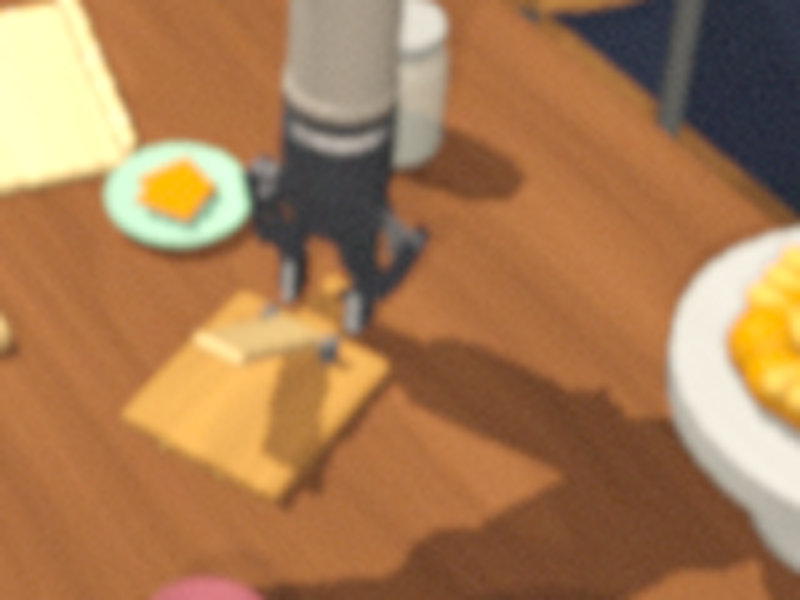

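The fingers straddle the handle at (320,295). I'm going a touch lower and closing.

Request:
apply_moves([
  [[50,-0.002,-0.001,0,0,0,0],[50,-0.002,-0.001,0,0,0,0],[50,0,0,0.001,0,0,0],[50,0,0,0.001,0,0,0],[50,0,0,0,0,0,0],[50,0,0,0,0,0,0],[50,0,0,0,0,0,0],[50,0,0,0,0,0,0]],
])

```text
time: 9.75
tool_pos: [0.627, -0.1513, 0.0344]
tool_rot: [-0.635, 3.076, 0.0]
ft_force: [0.8, 0.4, -0.8]
width: 0.0428
grasp_force: 0.0
```

Run:
```python
from h import *
rel([.6235,-.1485,.026],frame(np.radians(23.5),0))
```

```text
t 9.75 pos [ 0.627  -0.1513  0.0344] w 0.0428 gf 0.0 ft [ 0.8  0.4 -0.8] q [-0.04  0.72  0.39  1.5  -0.31  0.99  2.41]
shift [0.0021 0.004  0.0084] turn [-0.     0.    -0.003]
```

Request:
apply_moves([
  [[50,0.002,0.003,0.002,0,0,0],[50,0,0,0.002,0,0,0],[50,0,0,0.002,0,0,0],[50,0,0,0.002,0,0,0],[50,0,0,0,0,0,0],[50,0,0,0,0,0,0],[50,0,0,0,0,0,0],[50,0,0,0,0,0,0]],
])

```text
time: 10.42
tool_pos: [0.6241, -0.1494, 0.0262]
tool_rot: [-0.635, 3.076, -0.0]
ft_force: [0.5, 0.2, 0.3]
width: 0.0427
grasp_force: 0.0
```

Request:
apply_moves([
  [[30,0,0,0,0,0,0],[20,0,0,0,0,0,0],[20,0,0,0,0,0,0],[20,0,0,0,0,0,0],[20,0,0,0,0,0,0],[20,0,0,0,0,0,0],[20,0,0,0,0,0,0],[20,0,0,0,0,0,0]],
])

```text
time: 11.08
tool_pos: [0.6243, -0.1494, 0.0265]
tool_rot: [-0.635, 3.076, -0.0]
ft_force: [0.2, 0.8, 2.8]
width: 0.0326
grasp_force: 40.1
```

Run:
```python
from h import *
rel([.6235,-.1485,.026],frame(np.radians(23.5),0))
```

```text
t 11.0833 pos [ 0.6243 -0.1494  0.0265] w 0.0326 gf 40.1 ft [0.2 0.8 2.8] q [-0.04  0.72  0.39  1.51 -0.31  0.97  2.42]
shift [0.0004 0.0012 0.0005] turn [-0.     0.001 -0.003]
```

Request:
apply_moves([
  [[20,0,0,0,0,0,0],[20,0,0,-0.02,0,0,0],[20,0,0,-0.03,0,0,0],[20,0,0,-0.035,0,0,0],[20,0,0,-0.035,0,0,0],[20,0,0,-0.035,0,0,0],[20,0,0,-0.035,0,0,0],[20,0,0,-0.03,0,0,0]],
], newtons=60)

```text
time: 11.75
tool_pos: [0.6236, -0.1492, 0.2475]
tool_rot: [0.635, -3.076, -0.0]
ft_force: [0.9, -0.4, -1.7]
width: 0.0318
grasp_force: 59.8
```

Request:
apply_moves([
  [[20,0,0,0,0,-0.1,0],[20,0,0,0,0,-0.1,0],[20,0,0,0,0,-0.1,0],[20,0,0,0,0,-0.1,0],[20,0,0,0,0,-0.1,0],[20,0,0,0,0,-0.1,0],[20,0,0,0,0,0,0],[20,0,0,0,0,0,0]],
])

```text
time: 12.42
tool_pos: [0.6215, -0.1501, 0.2437]
tool_rot: [-0.511, 2.503, 0.162]
ft_force: [-0.1, 0.8, -0.7]
width: 0.0319
grasp_force: 59.8
```

Run:
```python
from h import *
rel([.5,.1,.26],frame(np.radians(-15),-.6))
d=cams.camera("side"); c=d["color"][100:330,180:400]
cv2.imwrite("pics/f.png",cv2.resize(c[:,:,::-1],None,fx=2.5,fy=2.5,interpolation=cv2.INTER_CUBIC))
W=cloud(d)
r=cams.trace("sign",d)
if r:
    P=W[r[0]["mask"]];P=P[~np.isnan(P[:,0])];print(r[0]["p"],r[0]["at"],len(P),P.mean(0))
    P=P-np.median(P,0);P=P[np.linalg.norm(P,axis=1)<.15]; print(np.round(np.linalg.svd(P)[2] if 0 else np.linalg.eigh(P.T@P)[1],2))
    print("tool z",R.from_rotvec(readout.observe()["tool_rot"]).apply([0,0,1]))
```

```text
t 12.4167 pos [ 0.6215 -0.1501  0.2437] w 0.0319 gf 59.8 ft [-0.1  0.8 -0.7] q [ 0.18  0.26  0.32  1.76 -0.73  0.86  2.86]
shift [ 0.0026  0.2778 -0.0201] turn [ 0.378 -0.006  0.549]
0.93 [276.2, 203.6] 1662 [ 0.55450507 -0.1837286   0.18739571]
[[ 0.43  0.42 -0.8 ]
 [ 0.28 -0.9  -0.33]
 [-0.86 -0.08 -0.51]]
tool z [ 0.51756846  0.22400878 -0.82579838]
```

View pics/f.png

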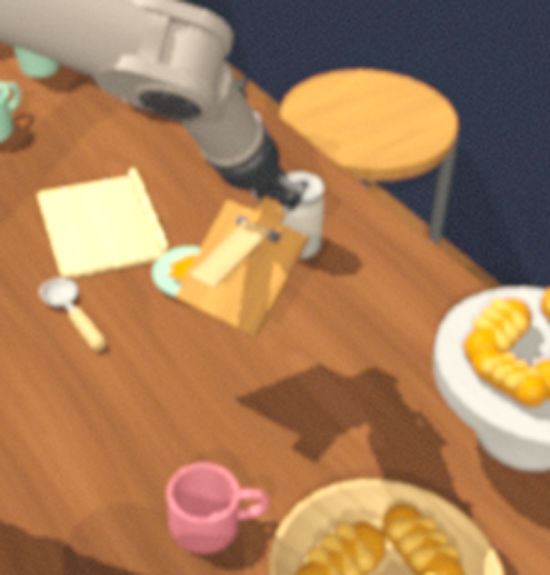

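The sign is held at (250,255) in the crop and turns with the fingers. I'm carrying it towards the board.

Request:
apply_moves([
  [[20,0,0.034,-0.0025,0,0,0],[20,0,0.034,-0.0025,0,0,0],[20,0,0.034,-0.0025,0,0,0],[20,0,0.034,-0.0025,0,0,0],[20,0,0.034,-0.0025,0,0,0],[20,0,0.034,-0.0025,0,0,0],[20,0,0.034,-0.0025,0,0,0],[20,0,0.034,-0.0025,0,0,0]],
])

```text
time: 13.18
tool_pos: [0.5065, 0.0993, 0.2648]
tool_rot: [-0.519, 2.493, 0.16]
ft_force: [0.5, 0.5, -2.1]
width: 0.0323
grasp_force: 60.0
```

Request:
apply_moves([
  [[20,0,0,0,0.047,0,0.069],[20,0,0,0,0.047,0,0.069],[20,0,0,0,0.047,0,0.069],[20,0,0,0,0.047,0,0.069],[20,0,0,0,0.047,0,0.069],[20,0,0,0,0.047,0,0.069],[20,0,0,0,0.047,0,0.069],[20,0,0,0,0.047,0,0.069]],
])

```text
time: 13.85
tool_pos: [0.5069, 0.0983, 0.2642]
tool_rot: [0.264, 2.53, -0.079]
ft_force: [-0.4, 1.0, -1.9]
width: 0.0318
grasp_force: 60.0
```

Run:
```python
from h import *
rel([.5,.18,.26],frame(np.radians(-15),-.6))
d=cams.camera("side");W=cloud(d);r=cams.trace("tray",d)
for q in r[:1]:
    P=W[q["mask"]];P=P[~np.isnan(P[:,0])]
    for lo,hi in ((.005,.017),(.018,.03)):
        F=P[(P[:,2]>lo)&(P[:,2]<hi)]; print(len(F),np.median(F,0),cv2.minAreaRect((F[:,:2]*1000).astype(np.float32)))
```

```text
t 13.85 pos [0.5069 0.0983 0.2642] w 0.0318 gf 60.0 ft [-0.4  1.  -1.9] q [-0.04 -0.06 -0.4   2.06  0.51  0.71  0.61]
shift [ 0.0219  0.0786 -0.0097] turn [ 0.032 -0.     0.044]
1206 [0.53201197 0.16055084 0.01290722] ((539.98046875, 180.07748413085938), (225.41241455078125, 167.56036376953125), 72.01703643798828)
130 [0.59671858 0.1660601  0.02408136] ((537.7910766601562, 172.59649658203125), (196.5694580078125, 155.113525390625), 74.89093017578125)
```

Request:
apply_moves([
  [[20,0.002,0.01,0,0.004,0,0.0055],[20,0.002,0.01,0,0.004,0,0.0055],[20,0.002,0.01,0,0.004,0,0.0055],[20,0.002,0.01,0,0.004,0,0.0055],[20,0.002,0.01,0,0.004,0,0.0055],[20,0.002,0.01,0,0.004,0,0.0055],[20,0.002,0.01,0,0.004,0,0.0055],[20,0.002,0.01,0,0.004,0,0.0055]],
])

```text
time: 14.62
tool_pos: [0.5113, 0.1782, 0.2536]
tool_rot: [0.326, 2.528, -0.102]
ft_force: [-0.3, -0.3, -1.5]
width: 0.0323
grasp_force: 60.0
```

```bash
cat > sim.py <<'E'
from ik import *
from h import frame,readout,rel
yaw=np.radians(-15);X=np.array([np.cos(yaw),np.sin(yaw),0]);Z=np.array([0,0,1.]);Y=np.cross(Z,X)
tray=np.array([.535,.177,0])
def tcp(lean,bx=.066,bz=.014,by=0.):
    # lean = sign x past vertical; rigid grip; returns TCP pos, R
    sx=np.cos(lean)*Z-np.sin(lean)*X; sz=-np.cos(lean)*X-np.sin(lean)*Z
    b=tray+bx*X+by*Y+bz*Z
    return b+.1655*sx+.0265*sz-.001*Y, frame(yaw,-(np.pi/2+lean))
E
python3 - <<'E'
from sim import *
rel([.5,.18,.26],frame(yaw,-.6))
q=readout.observe()["q"]
print(np.round(readout.observe()["tool_pos"]-fk(q,p,s)[0],4))
pos0=readout.observe()["tool_pos"]
for dx,dz in ((0,0),(.05,.0),(.05,.05),(.1,0)):
    q=readout.observe()["q"].copy(); print(dx,dz)
    for k in range(28):
        pit=-.6-.05*k; f=min(1,k/8)
        A=frame(yaw,pit);pos=pos0+f*np.array([dx,0,dz])
        def fn(x):
            a,B=fk(x,p,s);return np.r_[(a-pos)*10,3*(A.inv()*B).as_rotvec(),.03*(x-q)]
        q2=least_squares(fn,np.clip(q,lo+1e-6,hi-1e-6),bounds=(lo,hi)).x
        e=np.linalg.norm(fk(q2,p,s)[0]-pos); dq=np.abs(q2-q).max();q=q2
        if k%6==0 or k==25: print(round(pit,2),np.round(q,2),"err",round(e*1000,1),"dq",round(dq,2))
E
```

```text
t 14.6167 pos [0.5113 0.1782 0.2536] w 0.0323 gf 60.0 ft [-0.3 -0.3 -1.5] q [-0.16  0.07 -0.52  1.97  0.69  0.85  0.25]
shift [ 0.0058 -0.0012 -0.0117] turn [ 0.002 -0.004  0.005]
[ 0.0098 -0.0243  0.0088]
0 0
-0.6 [-0.12  0.04 -0.49  1.97  0.65  0.83  0.33] err 0.0 dq 0.08
-0.9 [-0.2   0.03 -0.54  2.15  1.2   0.8  -0.25] err 0.0 dq 0.1
-1.2 [-0.31  0.16 -0.57  2.28  1.69  1.08 -0.78] err 0.0 dq 0.07
-1.5 [-0.44  0.41 -0.51  2.34  1.98  1.51 -1.1 ] err 0.0 dq 0.07
-1.8 [-0.55  0.7  -0.36  2.31  2.15  1.91 -1.3 ] err 0.0 dq 0.06
-1.85 [-0.56  0.74 -0.33  2.3   2.17  1.97 -1.33] err 0.0 dq 0.06
0.05 0.0
-0.6 [-0.12  0.04 -0.49  1.97  0.65  0.83  0.33] err 0.0 dq 0.08
-0.9 [-0.21  0.1  -0.49  2.09  1.24  0.78 -0.23] err 0.0 dq 0.11
-1.2 [-0.31  0.23 -0.48  2.2   1.76  1.02 -0.76] err 0.0 dq 0.07
-1.5 [-0.42  0.44 -0.42  2.26  2.06  1.43 -1.07] err 0.0 dq 0.07
-1.8 [-0.51  0.7  -0.29  2.23  2.23  1.82 -1.26] err 0.0 dq 0.06
-1.85 [-0.53  0.74 -0.27  2.21  2.25  1.87 -1.29] err 0.0 dq 0.06
0.05 0.05
-0.6 [-0.12  0.04 -0.49  1.97  0.65  0.83  0.33] err 0.0 dq 0.08
-0.9 [-0.18  0.04 -0.51  2.04  1.13  0.8  -0.09] err 0.0 dq 0.08
-1.2 [-0.26  0.12 -0.52  2.16  1.65  0.97 -0.6 ] err 0.0 dq 0.08
-1.5 [-0.35  0.32 -0.49  2.25  2.01  1.35 -0.95] err 0.0 dq 0.07
-1.8 [-0.44  0.57 -0.38  2.25  2.24  1.76 -1.16] err 0.0 dq 0.06
-1.85 [-0.46  0.61 -0.35  2.24  2.27  1.82 -1.18] err 0.0 dq 0.06
0.1 0
-0.6 [-0.12  0.04 -0.49  1.97  0.65  0.83  0.33] err 0.0 dq 0.08
-0.9 [-0.21  0.17 -0.44  2.01  1.27  0.77 -0.2 ] err 0.0 dq 0.11
-1.2 [-0.31  0.3  -0.4   2.1   1.81  0.97 -0.73] err 0.0 dq 0.07
-1.5 [-0.41  0.48 -0.34  2.17  2.13  1.35 -1.05] err 0.0 dq 0.07
-1.8 [-0.49  0.72 -0.23  2.13  2.3   1.72 -1.23] err 0.0 dq 0.06
-1.85 [-0.5   0.76 -0.21  2.12  2.32  1.78 -1.26] err 0.0 dq 0.06
```

Request:
apply_moves([
  [[20,-0.004,0,0,0,-0.07,0],[20,-0.004,0,0,0,-0.07,0],[20,-0.004,0,0,0,-0.07,0],[20,-0.004,0,0,0,-0.07,0],[20,-0.004,0,0,0,-0.07,0],[20,-0.004,0,0,0,-0.07,0],[20,-0.004,0,0,0,-0.07,0],[20,0,0,0,0,0,0]],
])

```text
time: 15.28
tool_pos: [0.5281, 0.1732, 0.2705]
tool_rot: [0.258, 2.047, -0.164]
ft_force: [-0.5, -0.0, -2.1]
width: 0.0319
grasp_force: 60.1
```

Run:
```python
from sim import *
rel(*tcp(.3,.056,.05))
```

```text
t 15.2833 pos [0.5281 0.1732 0.2705] w 0.0319 gf 60.1 ft [-0.5 -0.  -2.1] q [-0.33  0.12 -0.56  2.23  1.51  0.99 -0.62]
shift [0.0679 0.005  0.0218] turn [ 0.006 -0.788  0.007]
```

Request:
apply_moves([
  [[20,0,0,0,0,-0.1,0],[20,0,0,0,0,-0.1,0],[20,0,0,0,0,-0.1,0],[20,0,0,0,0,-0.1,0],[20,0,0,0,0,-0.1,0],[20,0,0,0,0,-0.1,0],[20,0,0,0,0,-0.1,0],[20,0,0,0,0,-0.08,0]],
])

```text
time: 15.95
tool_pos: [0.5303, 0.1711, 0.2705]
tool_rot: [0.164, 1.268, -0.232]
ft_force: [0.2, -1.4, -2.9]
width: 0.0322
grasp_force: 60.2
```

Request:
apply_moves([
  [[20,0,0,0,0,0,0],[20,0,0,0,0,0,0],[20,0,0,0,0,0,0],[20,0,0,0,0,0,0],[20,0,0,0,0,0,0],[20,0,0,0,0,0,0],[20,0,0,0,0,0,0],[20,0,0,0,0,0,0]],
])

```text
time: 16.62
tool_pos: [0.5291, 0.1716, 0.2733]
tool_rot: [0.165, 1.268, -0.224]
ft_force: [0.1, -0.5, -1.9]
width: 0.0322
grasp_force: 60.2
```

```bash
cat > look.py <<'E'
from sim import *
from h import *
import sys
rel(*tcp(.3,.056,.05))
s_=readout.observe();A=R.from_rotvec(s_["tool_rot"])
# predicted sign pose from tool: sign x=-tool x, y=tool y, z=-tool z
sx=-A.apply([1,0,0]);sy=A.apply([0,1,0]);sz=-A.apply([0,0,1])
o=s_["tool_pos"]-.0955*sx-.0265*sz+.001*sy
tf=lambda w:[round(float(v),4) for v in ((w-tray)@X,(w-tray)@Y,w[2])]
print("pred base",tf(o-.07*sx),"lean",np.arctan2(-(sx@X),sx[2]))
for n in ["side","top"]:
    d=cams.camera(n);W=cloud(d);r=cams.trace("sign",d);rt=cams.trace("leg",d)
    if r:
        m=r[0]["mask"]
        if rt: m=m&~cv2.dilate(rt[0]["mask"].astype(np.uint8),np.ones((5,5))).astype(bool)
        P=W[m];P=P[~np.isnan(P[:,0])]
        # project into predicted sign frame
        L=np.stack([(P-o)@sx,(P-o)@sy,(P-o)@sz],1)
        print(n,r[0]["p"],len(P),"sign-frame pct1/50/99",np.round(np.percentile(L,[1,50,99],axis=0)*1000).tolist())
        F=L[(np.abs(L[:,0])<.06)&(np.abs(L[:,1])<.055)&(np.abs(L[:,2]-.012)<.02)]
        if len(F)>50:
            c=np.linalg.lstsq(np.c_[F[:,:2],np.ones(len(F))],F[:,2],rcond=None)[0];print("  plane z=",np.round(c,3),len(F))
    if rt:
        P=W[rt[0]["mask"]];P=P[~np.isnan(P[:,0])];print("  leg tray-frame lowest",tf(P[P[:,2]<np.percentile(P[:,2],8)].mean(0)),"at",rt[0]["at"])
    if n=="side": cv2.imwrite(f"pics/{sys.argv[1]}.png",cv2.resize(d["color"][80:250,130:330][:,:,::-1],None,fx=3.5,fy=3.5,interpolation=cv2.INTER_CUBIC))
E
python3 look.py g
```

```text
t 16.6167 pos [0.5291 0.1716 0.2733] w 0.0322 gf 60.2 ft [ 0.1 -0.5 -1.9] q [-0.7   0.78 -0.26  2.36  2.03  2.02 -1.47]
shift [ 0.0658  0.0059 -0.0345] turn [ 0.002 -0.005  0.   ]
pred base [0.0692, -0.0058, 0.1227] lean 0.29502115722313593
side 0.56 169 sign-frame pct1/50/99 [[-139.0, -251.0, 151.0], [-129.0, -143.0, 175.0], [-118.0, -106.0, 205.0]]
  leg tray-frame lowest [-0.0087, 0.062, 0.0894] at [214.7, 156.5]
top 0.84 555 sign-frame pct1/50/99 [[-58.0, -60.0, 1.0], [46.0, -2.0, 2.0], [120.0, 54.0, 71.0]]
  plane z= [ 0.041 -0.008  0.002] 256
```

View pics/g.png

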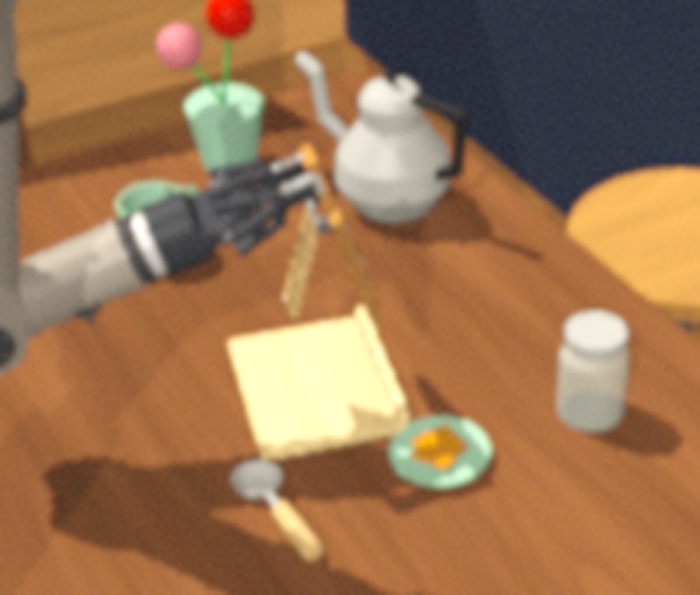

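The side view shows the sign upright above the board, edge-on at (350,240), leg at (300,265). The lean and orientation are as predicted, so I'm lowering it.

Request:
apply_moves([
  [[20,0.008,0.0007,-0.0042,0,0,0],[20,0.008,0.0007,-0.0042,0,0,0],[20,0.008,0.0007,-0.0042,0,0,0],[20,0.008,0.0007,-0.0042,0,0,0],[20,0.008,0.0007,-0.0042,0,0,0],[20,0.008,0.0007,-0.0042,0,0,0],[20,0.008,0.0007,-0.0042,0,0,0],[20,0,0,0,0,0,0]],
])

```text
time: 17.58
tool_pos: [0.5187, 0.1803, 0.2085]
tool_rot: [0.161, 1.271, -0.224]
ft_force: [-0.3, 1.1, -1.1]
width: 0.0319
grasp_force: 60.2
```

Run:
```python
from sim import *
rel(*tcp(.3,.058,.022))
```

```text
t 17.5833 pos [0.5187 0.1803 0.2085] w 0.0319 gf 60.2 ft [-0.3  1.1 -1.1] q [-0.84  0.96 -0.14  2.32  1.93  2.02 -1.65]
shift [ 0.0348  0.0002 -0.0101] turn [ 0.005 -0.007  0.003]
```

Request:
apply_moves([
  [[20,0.006,0,-0.0017,0,0,0],[20,0.006,0,-0.0017,0,0,0],[20,0.006,0,-0.0017,0,0,0],[20,0.006,0,-0.0017,0,0,0],[20,0.006,0,-0.0017,0,0,0],[20,0.005,0,-0.0017,0,0,0],[20,0,0,0,0,0,0],[20,0,0,0,0,0,0]],
])

```text
time: 18.25
tool_pos: [0.5192, 0.1793, 0.1739]
tool_rot: [0.163, 1.268, -0.225]
ft_force: [0.1, -0.2, -1.2]
width: 0.0318
grasp_force: 60.2
```

```bash
python3 look.py g2
python3 - <<'E'
from sim import *
rel(*tcp(.3,.060,.012))
E
```

```text
t 18.25 pos [0.5192 0.1793 0.1739] w 0.0318 gf 60.2 ft [ 0.1 -0.2 -1.2] q [-0.86  1.06 -0.11  2.28  1.9   2.02 -1.72]
shift [-0.0259  0.0008  0.0054] turn [ 0.003 -0.005  0.002]
pred base [0.0576, -0.0011, 0.0232] lean 0.29519451389334644
side 0.76 181 sign-frame pct1/50/99 [[-85.0, -67.0, 1.0], [32.0, -24.0, 19.0], [121.0, 175.0, 73.0]]
top 0.67 496 sign-frame pct1/50/99 [[-81.0, -60.0, 0.0], [41.0, -3.0, 2.0], [121.0, 58.0, 13.0]]
  plane z= [ 0.01  -0.009  0.002] 253
  leg tray-frame lowest [-0.0342, 0.0064, 0.036] at [205.2, 201.8]
t 18.55 pos [0.5192 0.1792 0.1745] w 0.0322 gf 60.2 ft [ 0.6  0.2 -1.8] q [-0.86  1.05 -0.11  2.28  1.9   2.02 -1.72]
shift [ 0.0121  0.0009 -0.0021] turn [ 0.003 -0.005  0.001]
```

View pics/g2.png

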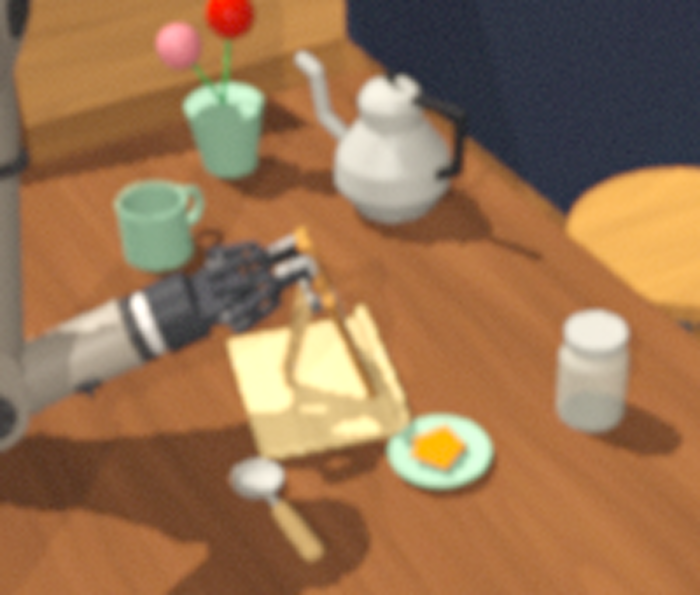

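The sign hangs just over the board, lower edge near the lip at (375,390), leg tip at (290,380). I'm lowering it to contact.

Request:
apply_moves([
  [[20,0.0019,0,-0.0006,0,0,0],[20,0.0019,0,-0.0006,0,0,0],[20,0.0019,0,-0.0006,0,0,0],[20,0.001,0,-0.0003,0,0,0],[20,0.001,0,-0.0003,0,0,0],[20,0.001,0,-0.0003,0,0,0],[20,0,0,0,0,0,0],[20,0,0,0,0,0,0]],
])

```text
time: 19.22
tool_pos: [0.5192, 0.1793, 0.165]
tool_rot: [0.163, 1.268, -0.225]
ft_force: [0.1, 0.4, -1.6]
width: 0.0323
grasp_force: 60.2
```

Run:
```python
from sim import *
rel(*tcp(.3,.060,.012))
```

```text
t 19.2167 pos [0.5192 0.1793 0.165 ] w 0.0323 gf 60.2 ft [ 0.1  0.4 -1.6] q [-0.87  1.08 -0.1   2.27  1.89  2.02 -1.74]
shift [0.0031 0.0009 0.0008] turn [ 0.003 -0.005  0.002]
```

Request:
apply_moves([
  [[20,0.001,0,-0.0003,0,0,0],[20,0,0,0,0,0,0],[20,0.001,0,-0.0003,0,0,0],[20,0,0,0,0,0,0],[20,0.001,0,-0.0003,0,0,0],[20,0,0,0,0,0,0],[20,0,0,0,0,0,0],[20,0,0,0,0,0,0]],
])

```text
time: 19.88
tool_pos: [0.5192, 0.1792, 0.1637]
tool_rot: [0.163, 1.264, -0.225]
ft_force: [-0.0, 0.3, 4.2]
width: 0.0318
grasp_force: 59.9
```

Run:
```python
from sim import *
rel(*tcp(.3,.060,.012))
```

```text
t 19.8833 pos [0.5192 0.1792 0.1637] w 0.0318 gf 59.9 ft [-0.   0.3  4.2] q [-0.87  1.09 -0.1   2.27  1.89  2.02 -1.75]
shift [0.0019 0.0009 0.0011] turn [ 0.003 -0.     0.001]
```

Request:
apply_moves([
  [[20,0.0004,0,0.0014,0,0,0],[20,0.0004,0,0.0014,0,0,0],[20,0.0004,0,0.0014,0,0,0],[20,0.0004,0,0.0014,0,0,0],[20,0.0004,0,0.0014,0,0,0],[20,0.0004,0,0.0014,0,0,0],[20,0,0,0,0,0,0],[20,0,0,0,0,0,0]],
])

```text
time: 20.55
tool_pos: [0.5268, 0.1776, 0.1654]
tool_rot: [0.162, 1.26, -0.224]
ft_force: [-5.7, 1.6, 9.0]
width: 0.0322
grasp_force: 60.4
```

Run:
```python
from sim import *
rel(*tcp(.3,.070,.013))
s_=readout.observe();print("fX",s_["ft_force"]@X)
```

```text
t 20.55 pos [0.5268 0.1776 0.1654] w 0.0322 gf 60.4 ft [-5.7  1.6  9. ] q [-0.86  1.08 -0.08  2.26  1.91  2.02 -1.74]
shift [0.0032 0.0005 0.003 ] turn [0.004 0.003 0.001]
fX -5.879717003274536
```

Request:
apply_moves([
  [[20,-0.0014,0,0.0005,0,0,0],[20,0,0,0,0,0,0],[20,0,0,0,0,0,0],[20,0.0003,0,0.001,0,0,0],[20,0.0003,0,0.001,0,0,0],[20,0.0003,0,0.001,0,0,0],[20,0,0,0,0,0,0],[20,0,0,0,0,0,0]],
])

```text
time: 21.22
tool_pos: [0.5307, 0.1765, 0.1644]
tool_rot: [0.163, 1.266, -0.224]
ft_force: [-2.9, 1.6, 4.4]
width: 0.0316
grasp_force: 60.3
```

```bash
cat > st.py <<'E'
from sim import *
rel(*tcp(.3,.070,.014))
s_=readout.observe();print("fX",s_["ft_force"]@X)
A=R.from_rotvec(s_["tool_rot"]);sx=-A.apply([1,0,0]);sy=A.apply([0,1,0]);sz=-A.apply([0,0,1])
o=s_["tool_pos"]-.1655*sx-.0265*sz+.001*sy-tray
print("base",np.round([o@X,o@Y,o[2]],4),"lean",round(np.arctan2(-(sx@X),sx[2]),3))
E
python3 st.py
```

```text
t 21.2167 pos [0.5307 0.1765 0.1644] w 0.0316 gf 60.3 ft [-2.9  1.6  4.4] q [-0.86  1.08 -0.08  2.26  1.92  2.01 -1.73]
shift [ 0.0001  0.0006 -0.0002] turn [ 0.004 -0.003  0.001]
fX -3.233055466620971
base [ 0.0698 -0.0007  0.014 ] lean 0.297
```

Request:
apply_moves([
  [[20,0.0003,0,0.001,0,0,0],[20,0.0003,0,0.001,0,0,0],[20,0.0003,0,0.001,0,0,0],[20,0,0,0,0,0,0],[20,0,0,0,0,0,0],[20,0,0,0,0,0,0],[20,0,0,0,0,0,0],[20,0,0,0,0,0,0]],
])

```text
time: 21.88
tool_pos: [0.5335, 0.1758, 0.1651]
tool_rot: [0.163, 1.265, -0.224]
ft_force: [-3.3, 2.3, 7.5]
width: 0.032
grasp_force: 60.3
```

```bash
python3 st.py
```

```text
t 21.8833 pos [0.5335 0.1758 0.1651] w 0.032 gf 60.3 ft [-3.3  2.3  7.5] q [-0.85  1.08 -0.08  2.26  1.93  2.   -1.73]
shift [-0.0001  0.0005 -0.0031] turn [ 0.004 -0.001  0.001]
fX -3.8378980395860895
base [ 0.0729 -0.0006  0.0147] lean 0.299
```

Request:
apply_moves([
  [[20,-0.0008,0,0.0003,0,0,0],[20,0.0003,0,0.001,0,0,0],[20,0.0003,0,0.001,0,0,0],[20,0,0,0,0,0,0],[20,0,0,0,0,0,0],[20,0,0,0,0,0,0],[20,0,0,0,0,0,0],[20,0,0,0,0,0,0]],
])

```text
time: 22.55
tool_pos: [0.5358, 0.1751, 0.1646]
tool_rot: [0.163, 1.268, -0.224]
ft_force: [-2.8, 3.6, 4.6]
width: 0.0316
grasp_force: 60.3
```

```bash
python3 st.py
python3 - <<'E'
from h import *
d=cams.camera("side");e=cams.camera("top")
a=cv2.resize(d["color"][140:220,180:260][:,:,::-1],(400,400),interpolation=cv2.INTER_CUBIC)
b=cv2.resize(e["color"][160:240,170:250][:,:,::-1],(400,400),interpolation=cv2.INTER_CUBIC)
cv2.imwrite("pics/i.png",np.hstack([a,b]))
E
```

```text
t 22.55 pos [0.5358 0.1751 0.1646] w 0.0316 gf 60.3 ft [-2.8  3.6  4.6] q [-0.85  1.07 -0.07  2.25  1.94  2.   -1.73]
shift [-0.0013  0.0007 -0.0054] turn [ 0.003 -0.004  0.001]
fX -3.6178476377216224
base [ 0.0748 -0.0008  0.014 ] lean 0.296
```

View pics/i.png

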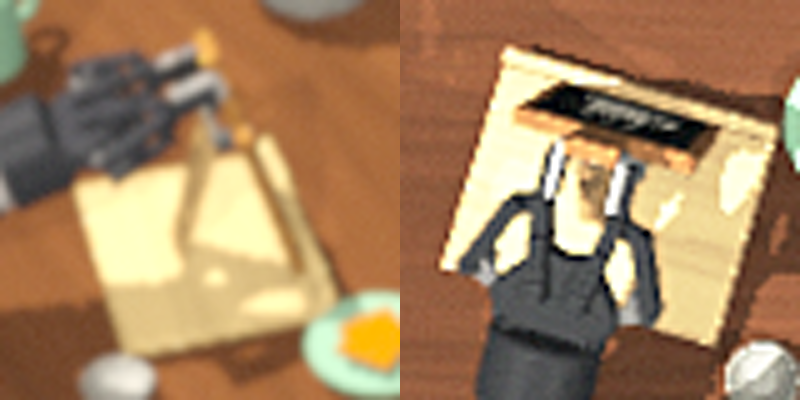

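The top crop shows the sign's lower edge at (570,85)–(718,125), alongside the lip's inner face and parallel to it. I'm pushing a little more to confirm contact.

Request:
apply_moves([
  [[20,-0.0003,0,0.0011,0,0,0],[20,0.0003,0,0.001,0,0,0],[20,0,0,0,0,0,0],[20,0,0,0,0,0,0],[20,0,0,0,0,0,0],[20,0,0,0,0,0,0],[20,0,0,0,0,0,0],[20,0,0,0,0,0,0]],
])

```text
time: 23.32
tool_pos: [0.5378, 0.1745, 0.1651]
tool_rot: [0.163, 1.268, -0.224]
ft_force: [-3.0, 2.9, 7.1]
width: 0.0321
grasp_force: 60.4
```

```bash
python3 st.py
```

```text
t 23.3167 pos [0.5378 0.1745 0.1651] w 0.0321 gf 60.4 ft [-3.   2.9  7.1] q [-0.85  1.07 -0.07  2.25  1.94  1.99 -1.72]
shift [-0.0014  0.0008 -0.0075] turn [ 0.003 -0.005  0.001]
fX -3.6198597338213223
base [ 0.0768 -0.0009  0.0145] lean 0.295
```

Request:
apply_moves([
  [[20,0,0,0.001,0,0,0],[20,0.0003,0,0.001,0,0,0],[20,0,0,0,0,0,0],[20,0,0,0.001,0,0,0],[20,0,0,0,0,0,0],[20,0,0,0,0,0,0],[20,0,0,0,0,0,0],[20,0,0,0,0,0,0]],
])

```text
time: 23.98
tool_pos: [0.5405, 0.1738, 0.1658]
tool_rot: [0.163, 1.268, -0.224]
ft_force: [-4.5, 3.4, 6.2]
width: 0.032
grasp_force: 60.5
```

```bash
python3 st.py;  python3 look.py k | tail -8
```

```text
t 23.9833 pos [0.5405 0.1738 0.1658] w 0.032 gf 60.5 ft [-4.5  3.4  6.2] q [-0.84  1.07 -0.06  2.25  1.95  1.99 -1.72]
shift [-0.0015  0.0007 -0.0103] turn [ 0.003 -0.005  0.001]
fX -5.264776942975974
base [ 0.0796 -0.0009  0.0152] lean 0.295
t 23.9833 pos [0.5405 0.1738 0.1658] w 0.032 gf 60.5 ft [-4.5  3.4  6.2] q [-0.84  1.07 -0.06  2.25  1.95  1.99 -1.72]
shift [-0.0401  0.0007 -0.0132] turn [ 0.003 -0.005  0.001]
pred base [0.0796, -0.0009, 0.0152] lean 0.2954399764705109
side 0.56 222 sign-frame pct1/50/99 [[-85.0, -64.0, -1.0], [47.0, -34.0, 9.0], [123.0, 306.0, 21.0]]
  leg tray-frame lowest [-0.0183, -0.0035, 0.0275] at [216.8, 175.1]
top 0.91 481 sign-frame pct1/50/99 [[-65.0, -60.0, 1.0], [45.0, 0.0, 7.0], [120.0, 55.0, 90.0]]
  plane z= [ 0.024 -0.001  0.008] 188
```

```bash
python3 - <<'E'
from sim import *
from h import *
for n in ("top","side"):
    d=cams.camera(n);W=cloud(d)-tray; C=np.stack([W@X,W@Y,W[...,2]],-1)
    m=(np.abs(C[...,1])<.13)&(C[...,0]>-.12)&(C[...,0]<.13)&(C[...,2]<.25)&(C[...,2]>-.02)
    # profile along X away from the sign (|Y| 70..95) and at the sign
    for y0,y1 in ((-.095,-.07),(.07,.095),(-.05,.05)):
        print(n,y0)
        k=m&(C[...,1]>y0)&(C[...,1]<y1)&(C[...,0]>.045); P=C[k];P=P[np.argsort(P[:,0])]
        for b in np.arange(.045,.1,.004):
            q=P[(P[:,0]>=b)&(P[:,0]<b+.004),2]
            if len(q): print("  %.3f n%d z %.0f..%.0f med %.0f"%(b,len(q),*(1000*np.percentile(q,[5,95])),1000*np.median(q)),end=";")
        print()
E
cp pics/k.png pics/k2.png
```

```text
top -0.095
  0.045 n7 z 6..12 med 10;  0.049 n8 z 3..11 med 7;  0.053 n8 z 6..10 med 8;  0.057 n8 z 6..12 med 11;  0.061 n8 z 4..12 med 8;  0.065 n9 z 6..17 med 9;  0.069 n10 z 9..27 med 24;  0.073 n9 z 19..25 med 24;  0.077 n4 z 23..25 med 24;  0.081 n6 z -6..2 med -1;  0.085 n9 z -5..2 med -2;  0.089 n6 z -3..4 med -1;  0.093 n8 z -5..2 med -3;  0.097 n8 z -5..5 med -1;
top 0.07
  0.045 n3 z 7..14 med 11;  0.049 n6 z 6..13 med 10;  0.053 n6 z 6..12 med 8;  0.057 n7 z 5..11 med 9;  0.061 n7 z 3..10 med 7;  0.065 n7 z 7..12 med 10;  0.069 n11 z 7..26 med 19;  0.073 n7 z 20..27 med 23;  0.077 n6 z 18..26 med 21;  0.081 n4 z -0..1 med 0;  0.085 n9 z -7..1 med -1;  0.089 n8 z -2..1 med -0;  0.093 n8 z -3..1 med -1;  0.097 n7 z -3..2 med -1;
top -0.05
  0.045 n25 z 99..113 med 106;  0.049 n21 z 81..96 med 90;  0.053 n22 z 70..83 med 75;  0.057 n20 z 49..65 med 57;  0.061 n17 z 33..49 med 41;  0.065 n20 z 19..33 med 24;  0.069 n37 z 11..26 med 21;  0.073 n31 z 19..27 med 23;  0.077 n22 z 18..26 med 22;  0.081 n20 z -6..1 med -1;  0.085 n29 z -6..2 med -1;  0.089 n33 z -6..3 med -2;  0.093
[... 327 characters left out ...]
 0.089 n1 z 7..7 med 7;  0.093 n6 z 1..8 med 5;  0.097 n1 z 7..7 med 7;
side 0.07
  0.045 n4 z 9..16 med 11;  0.049 n4 z 8..16 med 10;  0.053 n3 z 12..16 med 13;  0.057 n1 z 15..15 med 15;  0.073 n4 z 25..29 med 28;  0.077 n3 z 22..28 med 28;  0.081 n1 z 23..23 med 23;  0.085 n2 z 3..7 med 5;  0.089 n6 z -0..7 med 4;  0.093 n4 z -2..7 med 3;  0.097 n3 z 5..7 med 5;
side -0.05
  0.045 n21 z 9..58 med 12;  0.049 n16 z 10..25 med 13;  0.053 n21 z 9..31 med 14;  0.057 n6 z 9..17 med 12;  0.069 n14 z 22..33 med 29;  0.073 n19 z 24..31 med 28;  0.077 n12 z 26..29 med 27;  0.081 n1 z 23..23 med 23;  0.085 n10 z 1..9 med 5;  0.089 n14 z -1..9 med 3;  0.093 n16 z -0..7 med 2;  0.097 n17 z 0..7 med 3;
```

View pics/k.png

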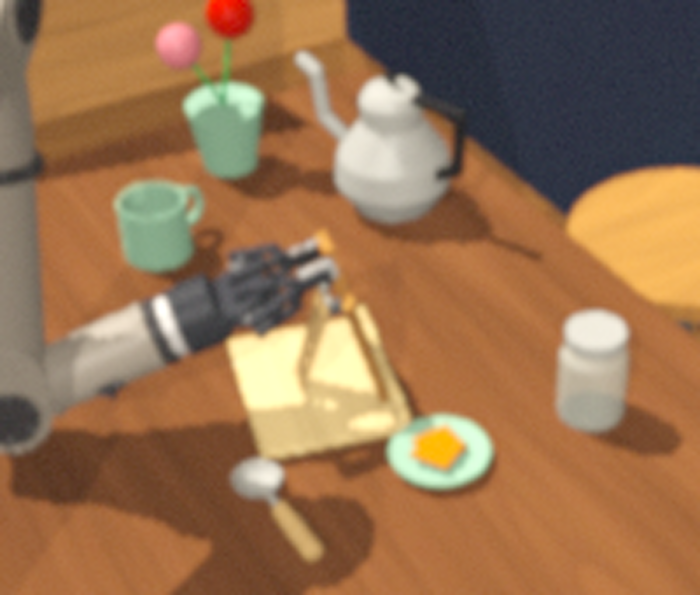

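The profile puts the lip's inner face at about 70 mm, with the sign's lower front edge against it. The handle has been pushed slightly forward, so the lean is about 0.25. I'm easing the grip and moving back a little so it settles on its leg.

Request:
apply_moves([
  [[20,0,0,0,0,0,0],[20,0,0,0,0,0,0],[20,0,0,-0.001,0,0,0],[20,0,0,-0.001,0,0,0],[20,0,0,-0.001,0,0,0],[20,0,0,-0.001,0,0,0],[20,0,0,0,0,0,0],[20,0,0,0,0,0,0]],
], newtons=20)

```text
time: 25.05
tool_pos: [0.5369, 0.1747, 0.1649]
tool_rot: [0.163, 1.267, -0.224]
ft_force: [-3.5, 2.3, 6.3]
width: 0.0321
grasp_force: 60.3
```

```bash
cat > prof.py <<'E'
from sim import *
from h import *
d=cams.camera("top");W=cloud(d)-tray; C=np.stack([W@X,W@Y,W[...,2]],-1)
k=(np.abs(C[...,1])<.05)&(C[...,2]>.035)&(C[...,2]<.125)&(C[...,0]>.02)&(C[...,0]<.08); P=C[k]
import scipy.stats as st
f=st.theilslopes(P[:,0],P[:,2]); g=np.abs(P[:,0]-f[1]-f[0]*P[:,2])<.006; c=np.polyfit(P[g,2],P[g,0],1)
print(k.sum(),g.sum(),"lean",round(-np.arctan(c[0]),3),"X at z14",round(np.polyval(c,.014),4))
c2=np.linalg.lstsq(np.c_[P[g][:,1:],np.ones(g.sum())],P[g][:,0],rcond=None)[0];print("yaw err",round(c2[0],3))
r=cams.trace("sign",d)
if r: print("Y range",np.round(np.percentile(C[r[0]["mask"]][:,1],[1,99]),3) if 0 else np.round(np.nanpercentile(C[r[0]["mask"]][:,1],[1,99]),3))
E
python3 st.py; python3 prof.py
```

```text
t 25.05 pos [0.5369 0.1747 0.1649] w 0.0321 gf 60.3 ft [-3.5  2.3  6.3] q [-0.85  1.07 -0.06  2.25  1.94  1.99 -1.73]
shift [-0.0014  0.0008 -0.0065] turn [ 0.003 -0.004  0.001]
fX -3.92728433503776
base [ 0.0761 -0.0009  0.0143] lean 0.296
137 137 lean 0.267 X at z14 0.0699
yaw err -0.001
Y range [-0.059  0.054]
```

Request:
apply_moves([
  [[38.5,0,0,0,0,0,0],[38.5,0,0,0,0,0,0],[38.5,0,0,0,0,0,0],[38.5,0,0,0,0,0,0],[38.5,0,0,0,0,0,0],[38.5,0,0,0,0,0,0],[38.5,0,0,0,0,0,0],[38.5,0,0,0,0,0,0]],
], newtons=20)

```text
time: 25.82
tool_pos: [0.537, 0.1746, 0.1649]
tool_rot: [0.163, 1.267, -0.224]
ft_force: [-2.6, 3.7, 4.1]
width: 0.0329
grasp_force: 29.5
```

```bash
python3 st.py; python3 prof.py
```

```text
t 25.8167 pos [0.537  0.1746 0.1649] w 0.0329 gf 29.5 ft [-2.6  3.7  4.1] q [-0.85  1.07 -0.06  2.25  1.94  1.99 -1.73]
shift [-0.0014  0.0008 -0.0066] turn [ 0.003 -0.004  0.001]
fX -3.437344079119833
base [ 0.0762 -0.0009  0.0143] lean 0.296
137 137 lean 0.268 X at z14 0.0699
yaw err -0.001
Y range [-0.061  0.055]
```

Request:
apply_moves([
  [[39,0,0,0,0,0,0],[39.3,0,0,0,0,0,0],[39.3,0,0,0,0,0,0],[39.3,0,0,-0.001,0,0,0],[39.3,0,0,-0.001,0,0,0],[39.3,0,0,-0.001,0,0,0],[39.3,0,0,0,0,0,0],[39.3,0,0,0,0,0,0]],
])

```text
time: 26.58
tool_pos: [0.5344, 0.1754, 0.1641]
tool_rot: [0.164, 1.267, -0.224]
ft_force: [-0.5, 2.3, 4.8]
width: 0.0336
grasp_force: 11.5
```

```bash
python3 st.py; python3 prof.py
```

```text
t 26.5833 pos [0.5344 0.1754 0.1641] w 0.0336 gf 11.5 ft [-0.5  2.3  4.8] q [-0.86  1.08 -0.06  2.25  1.93  1.99 -1.73]
shift [-0.0014  0.0007 -0.0038] turn [ 0.003 -0.003  0.001]
fX -1.1024782383723752
base [ 0.0735 -0.0008  0.0135] lean 0.297
157 157 lean 0.288 X at z14 0.07
yaw err 0.002
Y range [-0.061  0.055]
```

Request:
apply_moves([
  [[39.5,0,0,0,0,0,0],[39.5,0,0,0,0,0,0],[39.5,0,0,0,0,0,0],[39.5,0,0,-0.0005,0,0,0],[39.5,0,0,-0.0005,0,0,0],[39.5,0,0,0,0,0,0],[39.5,0,0,0,0,0,0],[39.5,0,0,0,0,0,0]],
])

```text
time: 27.35
tool_pos: [0.5335, 0.1754, 0.1638]
tool_rot: [0.164, 1.267, -0.224]
ft_force: [-0.4, 2.1, 6.1]
width: 0.0339
grasp_force: 7.2
```

```bash
python3 st.py; python3 prof.py
```

```text
t 27.35 pos [0.5335 0.1754 0.1638] w 0.0339 gf 7.2 ft [-0.4  2.1  6.1] q [-0.86  1.08 -0.07  2.25  1.93  1.99 -1.73]
shift [-0.0014  0.0009 -0.0029] turn [ 0.003 -0.003  0.001]
fX -0.8771564105138876
base [ 0.0727 -0.0009  0.0133] lean 0.297
162 162 lean 0.293 X at z14 0.0699
yaw err -0.001
Y range [-0.061  0.056]
```

Request:
apply_moves([
  [[40.5,0,0,0,0,0,0],[42,0,0,0,0,0,0],[45,0,0,0,0,0,0],[50,0,0,0,0,0,0],[60,0,0,0,0,0,0],[65,0,0,0,0,0,0],[65,0,0,0,0,0,0],[65,0,0,0,0,0,0]],
])

```text
time: 28.12
tool_pos: [0.5332, 0.1754, 0.1632]
tool_rot: [0.163, 1.269, -0.225]
ft_force: [-0.3, 0.1, 0.4]
width: 0.0555
grasp_force: 0.0
```

```bash
python3 st.py; python3 prof.py
```

```text
t 28.1167 pos [0.5332 0.1754 0.1632] w 0.0555 gf 0.0 ft [-0.3  0.1  0.4] q [-0.86  1.08 -0.07  2.26  1.93  1.99 -1.73]
shift [-0.0019  0.001  -0.0025] turn [ 0.003 -0.005  0.002]
fX -0.34556505334309784
base [ 0.0721 -0.0011  0.0125] lean 0.295
163 163 lean 0.292 X at z14 0.0699
yaw err -0.003
Y range [-0.061  0.057]
```

Released and stable. I'm withdrawing back and slightly up.

Request:
apply_moves([
  [[65,-0.002,0,-0.004,0,0,0],[65,-0.003,0,-0.006,0,0,0],[65,-0.004,0,-0.008,0,0,0],[65,-0.005,0,-0.009,0,0,0],[65,-0.005,0,-0.009,0,0,0],[65,-0.006,0,-0.01,0,0,0],[65,-0.006,0,-0.01,0,0,0],[65,-0.006,0,-0.01,0,0,0]],
])

```text
time: 28.88
tool_pos: [0.4608, 0.195, 0.1797]
tool_rot: [0.163, 1.269, -0.224]
ft_force: [-0.4, -0.1, -0.3]
width: 0.0554
grasp_force: 0.0
```

```bash
python3 st.py; python3 prof.py
python3 - <<'E'
from h import *
d=cams.camera("side");e=cams.camera("top")
a=cv2.resize(d["color"][110:230,150:290][:,:,::-1],(400,343),interpolation=cv2.INTER_CUBIC)
b=cv2.resize(e["color"][140:260,160:300][:,:,::-1],(400,343),interpolation=cv2.INTER_CUBIC)
cv2.imwrite("pics/z.png",np.hstack([a,b]))
E
```

```text
t 28.8833 pos [0.4608 0.195  0.1797] w 0.0554 gf 0.0 ft [-0.4 -0.1 -0.3] q [-1.04  1.05 -0.12  2.33  1.7   2.01 -1.79]
shift [0.0358 0.0007 0.0645] turn [ 0.004 -0.005  0.001]
fX -0.34302252782623116
base [-0.0029 -0.001   0.0291] lean 0.295
159 159 lean 0.292 X at z14 0.0699
yaw err -0.003
Y range [-0.061  0.055]
```

View pics/z.png

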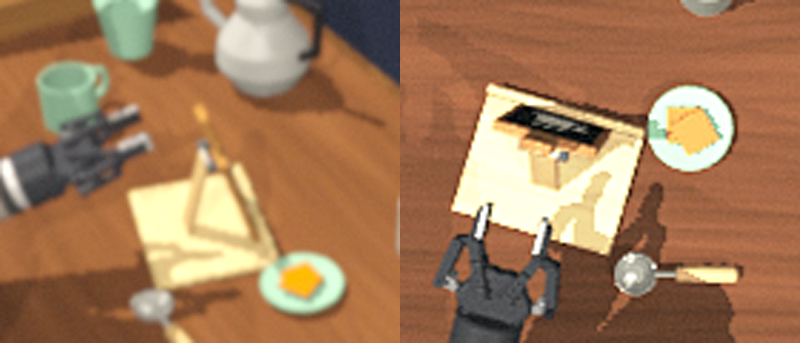

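The sign stands free on its leg, leaning about 0.29 rad, with its lower edge against the lip at (555,115) in the top crop. The hand is clear, and the saucer, spoon and other things are where they were. Handing in.

```bash
python3 -c "
from rig import order
print(order.close_job())"
```

```text
the job is handed in; nothing more can be done
None
```

I folded the sign's leg out to its stop and stood the sign on the board. It leans back about 0.29 rad on its leg, centred, square and against the lip. The gripper is clear and the saucer and spoon look undisturbed. I handed the job in at about 29 s; the hand-in returned no verdict.

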